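# Uncap the microscope and stow its dust cap in the tin

## Robot

A 7-joint arm with a two-finger parallel gripper is mounted at the origin on the work surface. World frame = base frame: x ahead of the robot, y to its left, z up, the work surface at z = 0. Lengths are in m, angles in rad, forces in N, time in s.
With the tool pointing down it reaches from about 0.425 to 0.95 m from the base axis. Payload 4.7 kg.
Tool frame: the origin (TCP) lies midway between the tips of the shut fingers; the grasp point (between the pads) lies 19 mm behind it; z points along the fingers, y is the line along which they close (so a half turn about z gives the same grasp; the last joint's range is limited). The gripper opens to 87 mm and grips with 3 to 60 N. Pads are 19 mm wide; open, the fingers measure 117 mm over their backs; the gripper's body (75 mm by 190 mm) begins 51 mm behind the grasp point.
Start: joints at [-1.37, 0.469, -0.049, 1.532, 0.024, 1.141, -0.082], TCP at [0.154, 0.657, 0.223] pointing down, gripper open.
Joint ranges: [-2.59, 2.59], [-0.33, 1.99], [-1.39, 1.29], [0.1, 2.45], [-1.04, 4.18], [0.21, 1.99], [-2.66, 2.66]. Speed limits (rad/s): [2.57, 2.57, 3.14, 3.14, 3.14, 3.14, 3.14].

## Interface

Orientations are given as [roll, pitch, yaw] about the fixed x, y, z axes, in that order (R = Rz(yaw) Ry(pitch) Rx(roll)).
In Python, from plant import arm gives the robot as it stands.
- The arm moves only by the tool inch_along, called after ">>>" as name(argument=value, ...) on one line, values as JSON. Schema: {"type":"object","properties":{"plan":{"type":"string"},"clamp_n":{"type":"number"},"only":{"type":"string"},"quiet":{"type":"boolean"},"lines":{"type":"string"}},"required":["plan"],"additionalProperties":false}. plan is a string of 1 to 12 rows, parted by semicolons, with the numbers parted by commas; each row has 7 numbers: the finger opening in m, then dx, dy, dz in units of 100 mm, then a rotation vector rx, ry, rz in units of 0.1 rad; each row is the pose to reach, as a shift and turn from the pose commanded when the call began, along the tool's axes at that moment; what a row does not reach only later rows make up. A row lasts 1/12 s, in which the tool goes at most 0.0417 m and 0.125 rad, less where a joint would pass 70% of its speed; a pose out of reach is approached as far as the arm can. The fingers move at their own pace and stop on an object; clamp_n is the grip in N (left out, the last holds). Time passes only in rows, so rows that do not move let the fingers close. The tool returns the time, the measured TCP pose, the force, the opening and the grip force at its end. only (a regular expression) keeps the lines of the reply that match it, lines (a string "A,B") keeps lines A to B, and quiet returns only ok. Input that does not fit is refused with a message, and nothing moves.
- arm.observe(): the state, without advancing time (a new reading comes with each control period).
- arm.grab_frame(name): name is "side" or "top" or "wrist"; returns a dict with "pixels" (384x512x3 uint8, red, green, blue), "fx", "fy", "cx", "cy" (pixels), "R" (3x3) and "t" (3): a world point X has camera coordinates R X + t; the wrist camera has in their place "T_tool_cam" (4x4, takes a point from camera to tool coordinates, whose origin is the TCP and whose axes are the flange's). Camera axes: x right, y down, z forward; pixel columns grow to the right and rows downward; lengths in m; the calibration is good to about 2 mm. A picture is of the moment at which its call begins: read the wrist's pose just before it. There is no depth.
- arm.finish_job(): hands the job in; it is judged then, once.
The state is a dict: "t": time; "joint_positions": joint angles; "joint_velocities": joint speeds; "tau": joint torques, N m; "tool_pos": TCP position; "tcp_rot": TCP orientation; "wrist_force": force on the tool from outside, world axes, zero at the start; "wrist_torque": the same for the moment, N m; "width": finger opening in m; "gripper_force": force on a finger pad.
Only numpy, scipy, OpenCV 4.12 (cv2) and the standard library are available. Lean on these libraries where they do the work, as an engineer would, in place of code of your own. Each camera call takes 0.05 s, during which the arm holds its last target. There are 200 camera calls.

## Task

Get the microscope ready for viewing: first lift the green lid off the tin and lay it knob up on the black mat. Then draw the blue dust cap off the leaning eyepiece, set it down gently in the tin with its open end down (lower it to the tin's floor, do not drop it in), and put the lid back on the tin so that it is fully seated. Do not bump the microscope or its camera, and leave the other things on the bench where they stand.

Things in the scene. Friction and masses are not known exactly. Their poses are not given: they have to be found in the camera images.
- microscope: White microscope, fixed, base 200 x 150 mm. Origin: centre of the base's underside; z up; -x is the viewer's side. A 30 mm eyepiece tube leans 35 degrees from vertical to -x. Close behind it an upright grey camera, 60 x 60 mm, centred 4 mm to +x, 315 to 400 mm up, blocks a gripper from straight above; one tilted along the tube, closing along the microscope's y, clears it.
- eyepiece_end (a point): Centre of the flat upper end of the eyepiece tube, 49 mm to -x of the microscope's origin and 285 mm up; the tube's axis there is (-0.574, 0, 0.819) in the microscope's frame.
- dust_cap: Blue plastic cap, 38 mm across and 26 mm high, open at one end, 30 g. Origin: centre of its open end; z is its axis, from the open end to the closed top. It starts loosely fitted over the eyepiece tube (inside 33 mm across and 22 mm deep, tube 30 mm), z along the tube's axis: it comes off by a pull of at least 22 mm along that axis.
- tin: Round open aluminium tin, loose, 0.6 kg, 116 mm across outside, 110 mm inside, 36 mm high, floor 4 mm thick. Origin: centre of its underside; z up.
- tin_lid: Green round lid, 129 mm across, 90 g. Origin: centre of the lower edge of its rim; z up. The rim, 10 mm deep and 122 mm across inside, fits loosely over the outside of the tin; the plate's top is 14 mm above the origin; a black round knob in its middle, 18 mm across, rises from there to 42 mm. Starts seated on the tin, its origin 26 mm above the tin's.
- mat: Black rubber mat, 160 x 160 mm and 4 mm thick, fixed to the bench. Origin: centre of its underside; z up.
- flask: Bystander: clear conical flask, 90 mm across, 134 mm high, loose. Origin: centre of its underside.
- green_flask: Bystander: green conical flask, 66 mm across, 98 mm high, loose. Origin: centre of its underside.
- beaker: Bystander: glass beaker, 60 mm across, 75 mm high, loose. Origin: centre of its underside.
- stain_bottle: Bystander: amber bottle with a red cap, 48 mm across, 100 mm high, loose. Origin: centre of its underside.
- slide_box: Bystander: closed wooden slide box, 80 x 120 x 32 mm, loose. Origin: centre of its underside.
- canister: Bystander: small black canister, 30 mm across, 42 mm high, loose. Origin: centre of its underside.
- lens_brush: Bystander: wooden brush, 160 mm long, lying flat, loose. Origin: under its middle.

How it is judged:
By the outcome, as a careful person would: the job done as asked, in the order asked, and still so for the second after the job is handed in, with the robot touching nothing.
It also fails if it takes over 72 s, if anything falls off the work surface, if the arm or the gripper's body presses on something with over 40 N, if the wrist force passes 120 N, or if a joint passes its speed limit or range.

## Working session

There is one attempt and no reset: what is moved stays moved. The work goes in short steps, Python scripts to look and compute and a tool call to move; the robot and the scene stay as the last step left them, time stands still between calls to the robot, and variables do not carry over. Pictures are saved under pics/ and viewed, at most 12 in all, crops included, and the job is handed in when it is done.

```bash
ls; mkdir -p pics; python3 - <<'E'
from plant import arm
import cv2,numpy as np,pickle
s=arm.observe();print(s)
D={}
for n in("side","top","wrist"):
    f=arm.grab_frame(n);D[n]=f
    cv2.imwrite(f"pics/{n}0.png",f["pixels"][:,:,::-1]); print(n,{k:np.round(v,3).tolist() for k,v in f.items() if k!="pixels"})
pickle.dump((s,D),open("f0.pkl","wb"))
E
```

```text
pics
plant.py
{'t': 0.0, 'joint_positions': array([-1.36989531,  0.46944245, -0.04863304,  1.53374342,  0.02414737,
        1.14097842, -0.08229346]), 'joint_velocities': array([ 0.00056193,  0.00100622, -0.00020935,  0.00010954,  0.00035564,
       -0.00104459, -0.001793  ]), 'tau': array([-2.21752266e-04, -5.07971978e+01, -8.09312565e-02, -2.36159742e+01,
       -6.13800413e-02,  3.80783994e-02,  1.78338605e-04]), 'tool_pos': array([0.15359431, 0.65665505, 0.22147793]), 'tcp_rot': array([-3.13961111e+00,  9.96551737e-05,  2.91188476e+00]), 'wrist_force': array([0.36433076, 0.36274465, 0.30807971]), 'wrist_torque': array([0.00902988, 0.02115787, 0.02235687]), 'gripper_force': 0.0, 'width': 0.08668634143881565}
side {'fx': 361.974, 'fy': 361.974, 'cx': 256.308, 'cy': 193.898, 'R': [[-0.968, -0.251, 0.006], [-0.146, 0.543, -0.827], [0.204, -0.801, -0.562]], 't': [0.545, 0.259, 0.908]}
top {'fx': 395.266, 'fy': 395.266, 'cx': 259.547, 'cy': 195.258, 'R': [[-0.015, -1.0, 0.005], [-0.984, 0.013, -0.176], [0.176, -0.008, -0.984]], 't': [-0.055, 0.58, 1.022]}
wrist {'fx': 322.571, 'fy': 322.571, 'cx': 256.634, 'cy': 188.794, 'T_tool_cam': [[0.002, -0.96, -0.281, 0.077], [1.0, 0.001, 0.001, 0.001], [-0.001, -0.281, 0.96, -0.163], [0.0, 0.0, 0.0, 1.0]]}
```
View pics/top0.png

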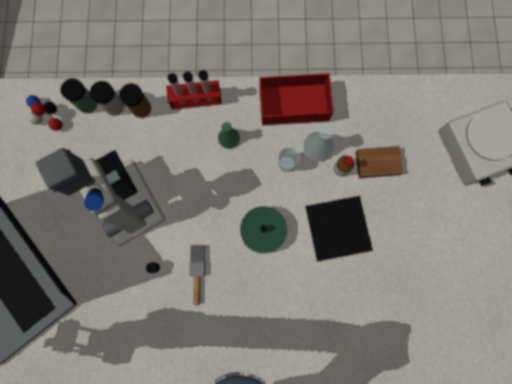

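View pics/side0.png

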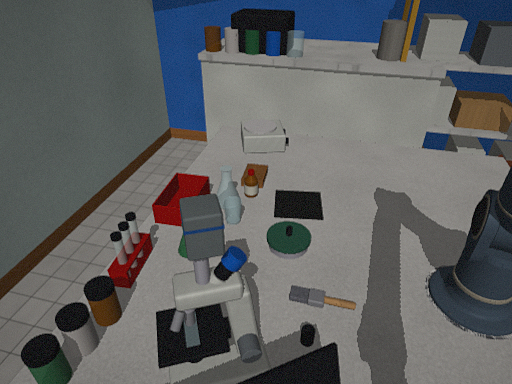

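The top view shows the lid at (264,229), its knob near (264,228), the mat at (339,229), the cap at (95,200), the microscope's camera at (63,171), and the canister at (152,267). In the side view the lid is at (289,238), the knob at (289,231), and the cap at (233,260).

```bash
cat > h.py <<'E'
import numpy as np,cv2
from scipy.spatial.transform import Rotation as Ro
def K(f): return f["fx"],f["fy"],f["cx"],f["cy"]
def cam(f,s=None):
    """centre and cam->world rotation"""
    if "R" in f: return -f["R"].T@f["t"], f["R"].T
    T=np.array(f["T_tool_cam"]); R=Ro.from_euler("xyz",s["tcp_rot"]).as_matrix()
    return s["tool_pos"]+R@T[:3,3], R@T[:3,:3]
def ray(f,uv,s=None):
    fx,fy,cx,cy=K(f);c,R=cam(f,s);d=R@np.array([(uv[0]-cx)/fx,(uv[1]-cy)/fy,1]);return c,d/np.linalg.norm(d)
def onz(f,uv,z,s=None):
    c,d=ray(f,uv,s);return c+d*(z-c[2])/d[2]
def proj(f,X,s=None):
    fx,fy,cx,cy=K(f);c,R=cam(f,s);p=R.T@(np.array(X)-c);return np.array([fx*p[0]/p[2]+cx,fy*p[1]/p[2]+cy])
def tri(r):
    A=sum(np.eye(3)-np.outer(d,d) for c,d in r);b=sum((np.eye(3)-np.outer(d,d))@c for c,d in r)
    X=np.linalg.solve(A,b);return X,[np.linalg.norm(np.cross(X-c,d)) for c,d in r]
def mask(f,lo,hi,box=None):
    h=cv2.cvtColor(f["pixels"],cv2.COLOR_RGB2HSV);m=cv2.inRange(h,np.array(lo),np.array(hi))
    if box: k=np.zeros_like(m);u0,v0,u1,v1=box;k[v0:v1,u0:u1]=m[v0:v1,u0:u1];m=k
    return m
def blob(m):
    c=max(cv2.findContours(m,cv2.RETR_EXTERNAL,cv2.CHAIN_APPROX_NONE)[0],key=cv2.contourArea);return c
def cen(c):
    m=cv2.moments(c);return np.array([m["m10"]/m["m00"],m["m01"]/m["m00"]])
E
python3 - <<'E'
from h import *;import pickle
np.set_printoptions(precision=4,suppress=True)
s,D=pickle.load(open("f0.pkl","rb"));T,S=D["top"],D["side"]
for f,b in((T,(230,195,300,265)),(S,(255,215,320,265))):
    c=blob(mask(f,(60,80,20),(95,255,255),b));p=np.array([onz(f,q[0],.038)[:2] for q in cv2.convexHull(c)])
    (cc,r)=cv2.minEnclosingCircle(p.astype(np.float32)*1000);print("lid",cc,r,cv2.boundingRect(c))
for f,b in((T,(295,185,385,270)),(S,(265,185,335,225))):
    c=blob(mask(f,(0,0,0),(180,255,40),b));p=np.array([onz(f,q[0],.004)[:2] for q in cv2.convexHull(c)]);print("mat",cv2.minAreaRect(p.astype(np.float32)*1000))
q=[]
for f,b in((T,(75,180,115,220)),(S,(205,235,260,290))):
    c=blob(mask(f,(100,120,40),(130,255,255),b));print("cap px",cen(c),cv2.boundingRect(c),cv2.contourArea(c));q.append(ray(f,cen(c)))
print(tri(q))
for n,f,b in(("cap",T,(20,130,180,260)),):
    x=f["pixels"][b[1]:b[3],b[0]:b[2],::-1];cv2.imwrite("pics/c1.png",cv2.resize(x,None,fx=4.8,fy=4.5,interpolation=cv2.INTER_CUBIC))
x=S["pixels"][185:375,140:290,::-1];cv2.imwrite("pics/c2.png",cv2.resize(x,None,fx=3,fy=3,interpolation=cv2.INTER_CUBIC))
E
```

```text
lid (488.3164978027344, -73.14289855957031) 60.5590705871582 (242, 208, 44, 44)
lid (485.0019226074219, -64.87281036376953) 68.87910461425781 (267, 222, 44, 32)
mat ((492.3527526855469, -283.0648193359375), (151.61097717285156, 151.88682556152344), 9.96288776397705)
mat ((489.95703125, -277.5707702636719), (156.04766845703125, 155.2747039794922), 9.943739891052246)
cap px [ 93.7223 200.5159] (85, 191, 18, 20) 257.5
cap px [233.3921 258.7243] (221, 246, 26, 26) 428.0
(array([0.5313, 0.2915, 0.2756]), [np.float64(0.0009463628474668904), np.float64(0.0009463628474670852)])
```

View pics/c1.png

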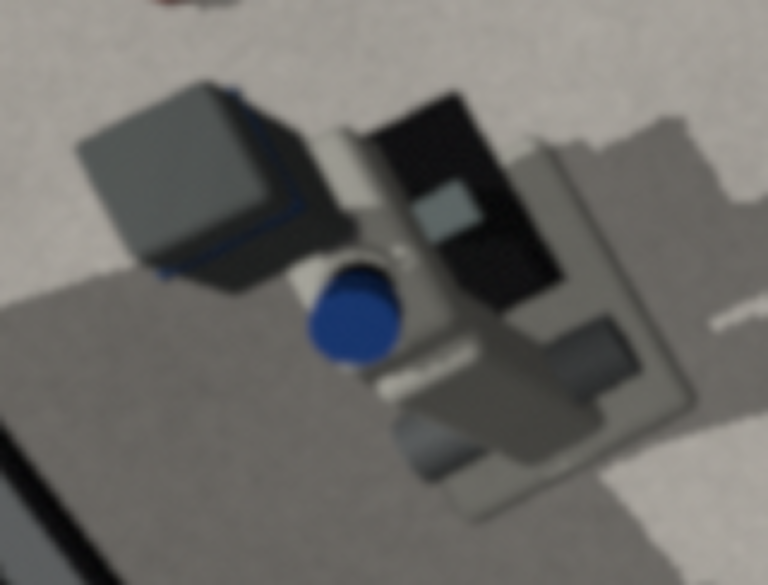

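The crop shows the camera's top face with corners at about (207,82), (77,148), (138,262) and (268,195), the base's front edge from (478,520) to (690,403), its right edge up to (548,140), and the cap's top disc at about (352,322).

```bash
python3 - <<'E'
from h import *;import pickle
np.set_printoptions(precision=4,suppress=True)
s,D=pickle.load(open("f0.pkl","rb"));T,S=D["top"],D["side"]
P=lambda u,v,z:onz(T,(u/4.8+20-.4,v/4.5+130-.4),z)[:2]
a=lambda d:np.degrees(np.arctan2(d[1],d[0]))
c=[P(*q,.4) for q in((207,82),(77,148),(138,262),(268,195))]
print("cam centre",np.mean(c,0),[(np.linalg.norm(c[i]-c[i-1]),a(c[i]-c[i-1])) for i in range(4)])
b=[P(*q,.03) for q in((478,520),(690,403),(548,140))]
print("base",b,a(b[1]-b[0]),a(b[2]-b[1]),np.linalg.norm(b[1]-b[0]))
E
```

```text
cam centre [0.5731 0.3136] [(np.float64(0.05509592383972399), np.float64(29.031893482972226)), (np.float64(0.055028723604661406), np.float64(119.91163029577187)), (np.float64(0.05507787695582182), np.float64(-150.50528288520357)), (np.float64(0.0545835698937784), np.float64(-60.10202675255912))]
base [array([0.4508, 0.318 ]), array([0.5199, 0.2007]), array([0.6862, 0.2884])] -59.511432667082836 27.80369443067106 0.13612315764797417
```

View pics/c2.png

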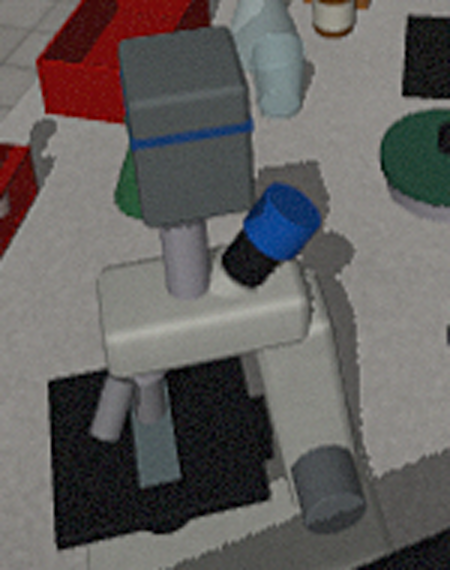

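The side crop shows the cap leaning right at (280,222), with about 25 px of bare tube below it, clear of the upright camera. A black panel at the lower right needs a check before I travel past it, so I'll look at the wrist view.

View pics/wrist0.png

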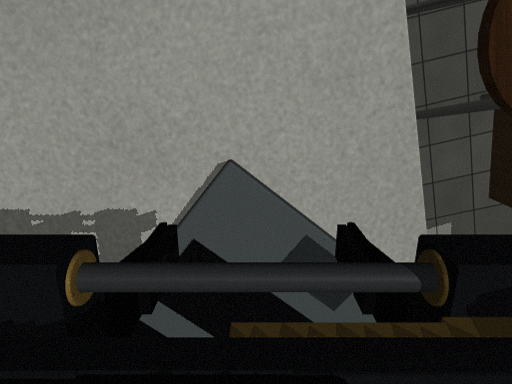

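```bash
python3 - <<'E'
from h import *;import pickle
np.set_printoptions(precision=4,suppress=True)
s,D=pickle.load(open("f0.pkl","rb"));T,S=D["top"],D["side"]
for z in(0,.1,.2): print(z,[onz(T,q,z)[:2] for q in((75,300),(0,200),(0,362))],onz(S,(338,346),z)[:2])
R=Ro.from_euler("xyz",s["tcp_rot"]).as_matrix()
for p in((.33,.28,.35),(.487,-.072,.2)):print(R.T@(np.array(p)-s["tool_pos"]))
E
```

```text
0 [array([0.3063, 0.4409]), array([0.5845, 0.6713]), array([0.1503, 0.6276])] [0.3198 0.2232]
0.1 [array([0.3138, 0.3962]), array([0.5669, 0.6058]), array([0.1719, 0.566 ])] [0.3282 0.2925]
0.2 [array([0.3213, 0.3514]), array([0.5493, 0.5403]), array([0.1935, 0.5045])] [0.3366 0.3618]
[-0.2575 -0.3268 -0.1278]
[-0.4906 -0.6336  0.0228]
```

The wrist view shows the fingers straddling a laptop whose nearest corner is at (230,160). Both fixed views put the top of its screen near z = 0.2, so I go up first and then across.

The manual's scale: shifts go in units of 100 mm and turns go in units of 0.1 rad. Converting my numbers, -0.3268 m is -3.268, -0.2575 m is -2.575.

>>> inch_along(plan="0.087,0,0,-0.8,0,0,0;0.087,0,0,-1.6,0,0,0;0.087,0,0,-1.7,0,0,0;0.087,0,0,-1.7,0,0,0;0.087,-2.575,-3.268,-1.7,0,0,0;0.087,-2.575,-3.268,-1.7,0,0,0;0.087,-2.575,-3.268,-1.7,0,0,0;0.087,-2.575,-3.268,-1.7,0,0,0;0.087,-2.575,-3.268,-1.7,0,0,0;0.087,-2.575,-3.268,-1.7,0,0,0;0.087,-2.575,-3.268,-1.7,0,0,0;0.087,-2.575,-3.268,-1.7,0,0,0")

```text
t: 1.15
tool_pos: [0.2953, 0.3531, 0.3917]
tcp_rot: [-3.142, -0.0, 2.912]
wrist_force: [0.2, -0.4, 0.1]
width: 0.087
gripper_force: 0.0
```

```bash
python3 - <<'E'
from h import *;from plant import arm
s=arm.observe();R=Ro.from_euler("xyz",s["tcp_rot"]).as_matrix()
for p in((.33,.28,.39),(.46,-.072,.25)):print(R.T@(np.array(p)-s["tool_pos"]))
E
```

```text
[-0.05038122 -0.06328211  0.00168013]
[-0.25712344 -0.37644014  0.14165765]
```

Converted, -0.376 m is -3.76, -0.257 m is -2.57.

>>> inch_along(plan="0.087,-0.5,-0.65,0,0,0,0;0.087,-0.5,-0.65,0,0,0,0;0.087,-2.57,-3.76,1.2,0,0,0;0.087,-2.57,-3.76,1.2,0,0,0;0.087,-2.57,-3.76,1.2,0,0,0;0.087,-2.57,-3.76,1.2,0,0,0;0.087,-2.57,-3.76,1.2,0,0,0;0.087,-2.57,-3.76,1.2,0,0,0;0.087,-2.57,-3.76,1.2,0,0,0;0.087,-2.57,-3.76,1.2,0,0,0;0.087,-2.57,-3.76,1.2,0,0,0;0.087,-2.57,-3.76,1.2,0,0,0")

```text
t: 2.15
tool_pos: [0.4593, -0.0746, 0.2708]
tcp_rot: [-3.139, -0.0, 2.905]
wrist_force: [-0.3, 0.1, -0.3]
width: 0.0875
gripper_force: 0.0
```

```bash
cat > look.py <<'E'
import sys,pickle
from h import *;from plant import arm
s=arm.observe();f=arm.grab_frame("wrist");cv2.imwrite(f"pics/{sys.argv[1]}.png",f["pixels"][:,:,::-1])
pickle.dump((s,f),open(sys.argv[1]+".pkl","wb"))
E
python3 look.py w1; python3 - <<'E'
from h import *;import pickle
s,f=pickle.load(open("w1.pkl","rb"))
m=mask(f,(60,80,15),(95,255,255));c=blob(m);print(cv2.boundingRect(c),cv2.contourArea(c))
p=np.array([onz(f,q[0],.038,s)[:2] for q in cv2.convexHull(c)],np.float32)*1000;print(cv2.minEnclosingCircle(p),s["tool_pos"],s["tcp_rot"])
E
```

```text
(213, 129, 102, 99) 7671.5
((488.40167236328125, -71.74649810791016), 64.55661010742188) [ 0.45926996 -0.07460713  0.27080723] [-3.13918590e+00 -1.58725651e-04  2.90525710e+00]
```

View pics/w1.png

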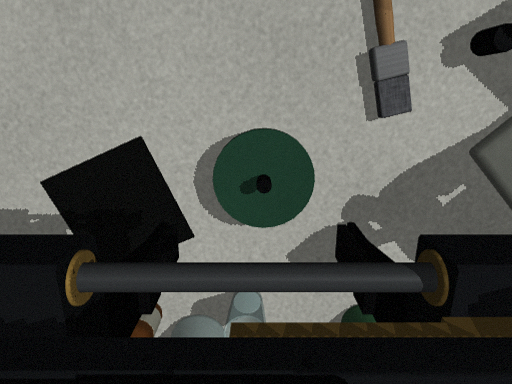

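The lid is a clean circle centred at about (264,178). Its radius measures 64.6 mm against 64.5 mm expected, so I take its centre as (0.488,-0.072).

```bash
cat > to.py <<'E'
import sys
from h import *;from plant import arm
s=arm.observe();R=Ro.from_euler("xyz",s["tcp_rot"]).as_matrix()
for a in sys.argv[1:]:print(np.round(R.T@(np.array(eval(a))-s["tool_pos"]),4))
E
python3 to.py .4884,-.0717,.0445 .491,-.281,.02
```

```text
[-0.0273  0.0117  0.2258]
[-0.0793 -0.191   0.2511]
```

Converted, 0.226 m is 2.26, 0.221 m is 2.21.

>>> inch_along(plan="0.05,-0.27,0.12,0.4,0,0,0;0.05,-0.27,0.12,0.8,0,0,0;0.05,-0.27,0.12,1.2,0,0,0;0.05,-0.27,0.12,1.6,0,0,0;0.05,-0.27,0.12,1.9,0,0,0;0.05,-0.27,0.12,2.1,0,0,0;0.05,-0.27,0.12,2.21,0,0,0;0.05,-0.27,0.12,2.26,0,0,0;0.05,-0.27,0.12,2.26,0,0,0;0.05,-0.27,0.12,2.26,0,0,0", clamp_n=20)

```text
t: 3.03
tool_pos: [0.4896, -0.0637, 0.0469]
tcp_rot: [3.141, 0.002, 2.912]
wrist_force: [-0.2, -0.5, 0.5]
width: 0.0505
gripper_force: 0.0
```

```bash
python3 to.py .4884,-.0717,.0445
```

```text
[-0.0007 -0.008   0.0024]
```

>>> inch_along(plan="0.05,0,-0.08,0,0,0,0;0.05,0,-0.08,0.02,0,0,0;0.05,0,-0.08,0.02,0,0,0")

```text
t: 3.28
tool_pos: [0.4871, -0.0722, 0.0446]
tcp_rot: [3.141, 0.002, 2.911]
wrist_force: [0.2, -0.7, 0.6]
width: 0.0496
gripper_force: 0.0
```

```bash
python3 to.py .4884,-.0717,.0445
```

```text
[-0.0011  0.0007  0.0001]
```

Converted, -0.008 m is -0.08, 0.002 m is 0.02.

>>> inch_along(plan="0.0,0,-0.08,0.02,0,0,0", quiet=true)

```text
ok
```

```bash
python3 to.py .4884,-.0717,.0445
```

```text
[-0.001   0.0069 -0.002 ]
```

That second call repeated the shift by mistake. I undo it before closing.

>>> inch_along(plan="0.05,0,0.08,-0.02,0,0,0;0.05,0,0.08,-0.02,0,0,0;0.05,0,0.08,-0.02,0,0,0")

```text
t: 3.62
tool_pos: [0.4871, -0.0709, 0.044]
tcp_rot: [3.141, 0.0, 2.913]
wrist_force: [-0.5, -0.2, 0.5]
width: 0.0498
gripper_force: 0.0
```

```bash
python3 to.py .4884,-.0717,.0445
```

```text
[-0.0015 -0.0005 -0.0005]
```

>>> inch_along(plan="0.0,0,0,0,0,0,0;0,0,0,0,0,0,0;0,0,0,0,0,0,0;0,0,0,0,0,0,0;0,0,0,0,0,0,0;0,0,0,0,0,0,0;0,0,0,0,0,0,0")

```text
t: 4.2
tool_pos: [0.4867, -0.0716, 0.0438]
tcp_rot: [-3.142, -0.0, 2.912]
wrist_force: [0.3, -0.5, -0.5]
width: 0.0173
gripper_force: 20.0
```

>>> inch_along(plan="0,0,0,-0.08,0,0,0;0,0,0,-0.2,0,0,0;0,0,0,-0.4,0,0,0;0,0,0,-0.6,0,0,0;0,0,0,-0.8,0,0,0;0,0,0,-0.8,0,0,0;0,0,0,-0.8,0,0,0")

```text
t: 4.78
tool_pos: [0.4873, -0.0714, 0.1248]
tcp_rot: [3.14, 0.002, 2.912]
wrist_force: [-0.4, 0.1, -2.1]
width: 0.0175
gripper_force: 20.0
```

```bash
python3 to.py .491,-.281,.024
```

```text
[-0.051  -0.2034  0.1007]
```

>>> inch_along(plan="0,-0.06,-0.25,0,0,0,0;0,-0.14,-0.57,0,0,0,0;0,-0.22,-0.9,0,0,0,0;0,-0.31,-1.23,0,0,0,0;0,-0.39,-1.56,0,0,0,0;0,-0.47,-1.87,0,0,0,0;0,-0.51,-2.03,0.1,0,0,0;0,-0.51,-2.03,0.3,0,0,0;0,-0.51,-2.03,0.55,0,0,0;0,-0.51,-2.03,0.75,0,0,0;0,-0.51,-2.03,0.9,0,0,0;0,-0.51,-2.03,0.9,0,0,0")

```text
t: 5.78
tool_pos: [0.487, -0.2789, 0.0296]
tcp_rot: [3.14, -0.009, 2.912]
wrist_force: [-0.1, -0.7, -0.3]
width: 0.0174
gripper_force: 20.0
```

```bash
python3 to.py .491,-.281,.022
```

```text
[-0.0044 -0.0011  0.0076]
```

>>> inch_along(plan="0,0,0,0,0,0,0;0,0,0,0,0,0,0")

```text
t: 5.95
tool_pos: [0.4902, -0.2811, 0.034]
tcp_rot: [-3.141, -0.0, 2.912]
wrist_force: [-0.3, -0.7, -0.5]
width: 0.0176
gripper_force: 20.0
```

```bash
python3 to.py .491,-.281,.022
```

```text
[-0.0008  0.0003  0.012 ]
```

>>> inch_along(plan="0,0,0,0.04,0,0,0;0,0,0,0.07,0,0,0;0,0,0,0.09,0,0,0;0,0,0,0.11,0,0,0;0,0,0,0.12,0,0,0;0,0,0,0.125,0,0,0;0,0,0,0.125,0,0,0")

```text
t: 6.53
tool_pos: [0.4902, -0.2807, 0.0218]
tcp_rot: [3.141, 0.0, 2.912]
wrist_force: [-1.7, 1.2, 4.5]
width: 0.0174
gripper_force: 20.0
```

>>> inch_along(plan="0.05,0,0,0,0,0,0;0.05,0,0,0,0,0,0;0.05,0,0,0,0,0,0;0.05,0,0,0,0,0,0;0.05,0,0,-0.2,0,0,0;0.05,0,0,-0.5,0,0,0;0.05,0,0,-0.9,0,0,0;0.05,0,0,-1.3,0,0,0;0.05,0.2,0.4,-1.7,0,0,0;0.05,0.3,0.8,-2.1,0,0,0;0.05,0.3,0.9,-2.3,0,0,0;0.05,0.3,0.9,-2.3,0,0,0")

```text
t: 7.53
tool_pos: [0.4836, -0.1833, 0.2552]
tcp_rot: [3.139, 0.006, 2.916]
wrist_force: [1.6, -0.6, -0.4]
width: 0.0503
gripper_force: 0.0
```

>>> inch_along(plan="0.087,0,0,0,0,0,0;0.087,0,0,0,0,0,0;0.087,0,0,0,0,0,0")

```text
t: 7.78
tool_pos: [0.4806, -0.187, 0.2503]
tcp_rot: [-3.141, -0.002, 2.911]
wrist_force: [0.8, -0.4, 0.2]
width: 0.0631
gripper_force: 0.0
```

```bash
python3 look.py w2
```

```text
(no output)
```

View pics/w2.png

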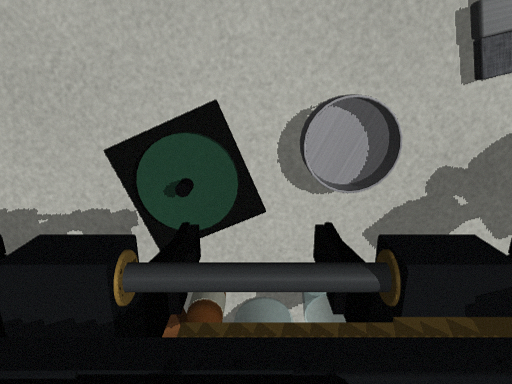

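The lid lies knob up on the mat at (187,182). The open tin is at (350,143) with its floor clear.

```bash
cat > tgt.py <<'E'
from h import *;from plant import arm
import sys
np.set_printoptions(precision=4,suppress=True)
psi=np.radians(29.5);ux=np.array([np.cos(psi),np.sin(psi),0]);uy=np.array([-np.sin(psi),np.cos(psi),0])
a=-.5736*ux+np.array([0,0,.8192]);O=np.array([.570,.311,0]);E=O-.049*ux+[0,0,.285]
Rd=np.c_[np.cross(uy,-a),uy,-a]
def rel(p,Rg):
    s=arm.observe();R=Ro.from_euler("xyz",s["tcp_rot"]).as_matrix()
    return np.r_[R.T@(p-s["tool_pos"]),Ro.from_matrix(R.T@Rg).as_rotvec()]
if __name__=="__main__":
    for h in map(float,sys.argv[1:]): print(h,rel(E+h*a,Rd),E+h*a)
E
python3 tgt.py .15; python3 - <<'E'
from h import *;import pickle
s,f=pickle.load(open("w2.pkl","rb"))
c=blob(mask(f,(60,80,15),(95,255,255),(100,90,280,240)));p=np.array([onz(f,q[0],.016,s)[:2] for q in cv2.convexHull(c)],np.float32)*1000;print("lid",cv2.minEnclosingCircle(p))
g=cv2.cvtColor(f["pixels"],cv2.COLOR_RGB2GRAY);h=cv2.HoughCircles(cv2.GaussianBlur(g,(5,5),1),cv2.HOUGH_GRADIENT,1,300,param1=80,param2=20,minRadius=44,maxRadius=56)
print(h,onz(f,(350.5,143),.036,s),[onz(f,q,.036,s)[:2] for q in((300,143),(401,143),(350,94),(350,192))])
E
```

```text
0.15 [ 0.1268  0.4137 -0.1579 -0.2278 -0.5845 -0.723 ] [0.4525 0.2445 0.4079]
lid ((492.3072509765625, -278.56414794921875), 66.57070922851562)
[[[350.5 141.5  48.5]]] [ 0.48431598 -0.07330048  0.036     ] [array([ 0.47085966, -0.13092366]), array([ 0.4977743 , -0.01566872]), array([ 0.42952802, -0.06569186]), array([ 0.5436897 , -0.08277639])]
```

Converted, 0.31 m is 3.1, -0.04 m is -0.4, -0.45 rad is -4.5.

>>> inch_along(plan="0.07,0.2,0.2,-0.4,-0.3,-0.7,-0.9;0.07,0.3,0.5,-0.7,-0.6,-1.4,-1.8;0.07,0.4,0.8,-1,-0.9,-2.2,-2.7;0.07,0.5,1.1,-1.3,-1.2,-2.9,-3.6;0.07,0.6,1.5,-1.5,-1.5,-3.7,-4.5;0.07,0.7,1.9,-1.58,-1.7,-4.4,-5.4;0.07,0.8,2.3,-1.58,-2,-5.1,-6.3;0.07,0.9,2.7,-1.58,-2.2,-5.7,-7;0.07,1,3.1,-1.58,-2.28,-5.84,-7.23;0.07,1.1,3.5,-1.58,-2.28,-5.84,-7.23;0.07,1.2,3.85,-1.58,-2.28,-5.84,-7.23;0.07,1.27,4.14,-1.58,-2.28,-5.84,-7.23")

```text
t: 8.83
tool_pos: [0.452, 0.2465, 0.4075]
tcp_rot: [-3.141, 0.61, -2.626]
wrist_force: [0.9, -1.5, -0.4]
width: 0.0697
gripper_force: 0.0
```

>>> inch_along(plan="0.07,0,0,0,0,0,0;0.07,0,0,0,0,0,0;0.07,0,0,0,0,0,0;0.07,0,0,0,0,0,0")

```text
t: 9.17
tool_pos: [0.4529, 0.2433, 0.4083]
tcp_rot: [-3.141, 0.611, -2.628]
wrist_force: [0.1, -0.4, -0.2]
width: 0.0701
gripper_force: 0.0
```

```bash
python3 tgt.py .15 -.019; python3 look.py w3
```

```text
0.15 [ 0.0001  0.0012  0.0005 -0.0014  0.0001 -0.0013] [0.4525 0.2445 0.4079]
-0.019 [ 0.0001  0.0015  0.1695 -0.0014  0.0001 -0.0013] [0.5368 0.2922 0.2694]
```

View pics/w3.png

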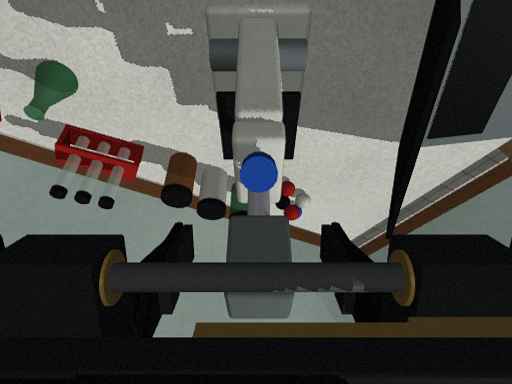

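The cap's disc shows at about (258,172), straight along the tube, with the microscope's camera between the fingers at (259,265). Next I check its position and size.

```bash
python3 - <<'E'
from tgt import *;import pickle
s,f=pickle.load(open("w3.pkl","rb"))
c=blob(mask(f,(100,120,40),(130,255,255),(225,145,290,200)));print(cv2.boundingRect(c),cen(c),cv2.fitEllipse(c))
cc,R=cam(f,s);P=E+.004*a
circ=[proj(f,P+.019*(np.cos(t)*uy+np.sin(t)*Rd[:,0]),s) for t in np.linspace(0,6.28,24)]
print(np.min(circ,0),np.max(circ,0),proj(f,P,s),proj(f,E-.009*a,s))
circ+=[proj(f,P-.026*a+.019*(np.cos(t)*uy+np.sin(t)*Rd[:,0]),s) for t in np.linspace(0,6.28,24)];print(np.min(circ,0),np.max(circ,0))
h=cv2.cvtColor(f["pixels"],cv2.COLOR_RGB2HSV);print(h[140:200:3,258,:].tolist())
E
```

```text
(240, 152, 38, 41) [258.3722 172.1339] ((258.3796691894531, 172.1321563720703), (36.58506774902344, 40.12126922607422), 179.25930786132812)
[237.8771 154.7486] [276.3226 192.1954] [257.0303 173.7887] [257.014  170.7718]
[237.8771 150.2505] [276.3226 192.1954]
[[45, 15, 175], [41, 16, 179], [42, 14, 188], [35, 16, 96], [111, 164, 67], [110, 202, 63], [110, 207, 144], [110, 207, 144], [110, 219, 141], [110, 204, 145], [111, 210, 141], [111, 207, 144], [110, 207, 144], [110, 217, 141], [110, 207, 143], [111, 214, 143], [111, 208, 142], [111, 216, 144], [15, 5, 93], [150, 11, 95]]
```

>>> inch_along(plan="0.07,-0.01,0.03,0.2,0,0,0;0.07,-0.01,0.03,0.5,0,0,0;0.07,-0.01,0.03,0.8,0,0,0;0.07,-0.01,0.03,1.1,0,0,0;0.07,-0.01,0.03,1.35,0,0,0;0.07,-0.01,0.03,1.5,0,0,0;0.07,-0.01,0.03,1.6,0,0,0;0.07,-0.01,0.03,1.66,0,0,0;0.07,-0.01,0.03,1.69,0,0,0;0.07,-0.01,0.03,1.695,0,0,0;0.07,-0.01,0.03,1.695,0,0,0;0.07,-0.01,0.03,1.695,0,0,0", clamp_n=8)

```text
t: 10.22
tool_pos: [0.5362, 0.2968, 0.2725]
tcp_rot: [-3.141, 0.615, -2.624]
wrist_force: [0.3, -0.4, 0.2]
width: 0.0701
gripper_force: 0.0
```

```bash
python3 tgt.py -.019; python3 look.py w4
```

```text
-0.019 [ 0.0032 -0.0043  0.0015  0.0006  0.0038  0.002 ] [0.5368 0.2922 0.2694]
```

View pics/w4.png

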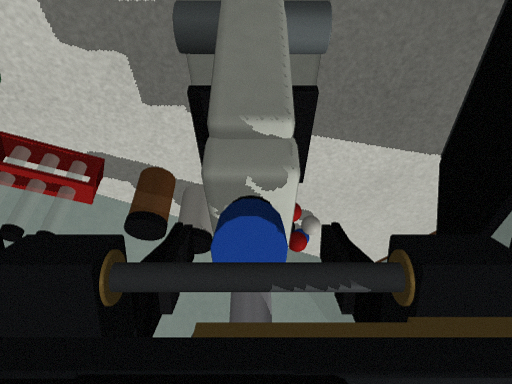

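The cap sits between the fingers at u of about 249, against a finger midpoint of 257, so it is a few mm off in tool y. I let the arm settle and measure again.

>>> inch_along(plan="0.07,0,0,0,0,0,0;0.07,0,0,0,0,0,0")

```text
t: 10.43
tool_pos: [0.5361, 0.2968, 0.2719]
tcp_rot: [-3.141, 0.614, -2.624]
wrist_force: [0.6, 0.3, -0.9]
width: 0.0698
gripper_force: 0.0
```

```bash
python3 tgt.py -.019; python3 look.py w5; python3 - <<'E'
from tgt import *;import pickle
s,f=pickle.load(open("w5.pkl","rb"))
c=blob(mask(f,(100,120,40),(130,255,255),(190,190,310,262)));print(cv2.boundingRect(c))
T=f["T_tool_cam"];p=np.linalg.inv(T)@[0,0,-.022,1];print(f["fx"]*p[0]/p[2]+f["cx"],p)
E
```

```text
-0.019 [ 0.0028 -0.0043  0.0011  0.0006  0.003   0.0021] [0.5368 0.2922 0.2694]
(210, 200, 78, 62)
254.97187766080302 [-0.0008  0.0329  0.1561  1.    ]
```

Converted, -0.003 m is -0.03, 0.002 m is 0.02.

>>> inch_along(plan="0.07,0.02,-0.03,0.01,0,0,0;0.07,0.02,-0.03,0.01,0,0,0;0.07,0.02,-0.03,0.01,0,0,0")

```text
t: 10.73
tool_pos: [0.5367, 0.2932, 0.2691]
tcp_rot: [-3.141, 0.612, -2.625]
wrist_force: [-0.8, 0.2, 0.3]
width: 0.0698
gripper_force: 0.0
```

```bash
python3 tgt.py -.019; python3 look.py w5; python3 - <<'E'
from tgt import *;import pickle
s,f=pickle.load(open("w5.pkl","rb"))
c=blob(mask(f,(100,120,40),(130,255,255),(190,190,310,262)));print(cv2.boundingRect(c))
E
```

```text
-0.019 [ 0.0001 -0.0009 -0.0005  0.0003  0.0015  0.0016] [0.5368 0.2922 0.2694]
(217, 205, 78, 57)
```

>>> inch_along(plan="0.0,0,0,0,0,0,0;0,0,0,0,0,0,0;0,0,0,0,0,0,0;0,0,0,0,0,0,0;0,0,0,0,0,0,0;0,0,0,0,0,0,0", clamp_n=10)

```text
t: 11.28
tool_pos: [0.5367, 0.2936, 0.2693]
tcp_rot: [-3.141, 0.613, -2.624]
wrist_force: [0.9, -1.3, 0.6]
width: 0.038
gripper_force: 1.0
```

>>> inch_along(plan="0,0,0,0,0,0,0;0,0,0,-0.03,0,0,0;0,0,0,-0.08,0,0,0;0,0,0,-0.15,0,0,0;0,0,0,-0.25,0,0,0;0,0,0,-0.4,0,0,0;0,0,0,-0.6,0,0,0;0,0,0,-0.9,0,0,0;0,0,0,-1.2,0,0,0;0,0,0,-1.5,0,0,0;0,0,0,-1.5,0,0,0;0,0,0,-1.5,0,0,0", clamp_n=10)

```text
t: 12.28
tool_pos: [0.4611, 0.2511, 0.3949]
tcp_rot: [-3.141, 0.618, -2.624]
wrist_force: [0.8, -0.7, 0.2]
width: 0.0366
gripper_force: 10.0
```

```bash
python3 look.py w6; python3 - <<'E'
from tgt import *;import pickle
s,f=pickle.load(open("w6.pkl","rb"))
c=blob(mask(f,(100,120,40),(130,255,255),(190,190,310,262)));print(cv2.boundingRect(c))
Rv=np.c_[[-1,0,0],[0,1,0],[0,0,-1.]]
Rv=Ro.from_euler("xyz",[np.pi,0,2.912]).as_matrix()
print(rel(np.array([.4865,-.0738,.12]),Rv))
E
```

```text
(218, 205, 78, 57)
[ 0.2705 -0.2947  0.1434  0.2286  0.5853  0.723 ]
```

The cap came off with the gripper and keeps the same place in the wrist view. I carry it to a point over the tin.

```bash
python3 to.py .45,.12,.37 .4865,-.0738,.2
```

```text
[ 0.0739 -0.1084 -0.0241]
[ 0.2243 -0.2948  0.078 ]
```

Converted, -0.295 m is -2.95, -0.27 m is -2.7, 0.723 rad is 7.23.

>>> inch_along(plan="0,0.1,-0.2,0,0,0,0;0,0.35,-0.5,-0.1,0,0,0;0,0.55,-0.8,-0.2,0.2,0.6,0.7;0,0.74,-1.08,-0.24,0.5,1.3,1.6;0,0.96,-1.35,-0.1,0.8,2,2.5;0,1.18,-1.62,0.05,1.1,2.8,3.4;0,1.4,-1.9,0.2,1.4,3.5,4.3;0,1.62,-2.17,0.35,1.7,4.3,5.3;0,1.83,-2.44,0.5,2,5,6.2;0,2.05,-2.7,0.64,2.2,5.7,7;0,2.24,-2.95,0.78,2.286,5.853,7.23;0,2.24,-2.95,0.78,2.286,5.853,7.23")

```text
t: 13.33
tool_pos: [0.4853, -0.0788, 0.1937]
tcp_rot: [-3.135, -0.011, 2.904]
wrist_force: [-0.1, -0.3, -1.4]
width: 0.0368
gripper_force: 10.0
```

>>> inch_along(plan="0,0,0,0,0,0,0;0,0,0,0,0,0,0;0,0,0,0,0,0,0")

```text
t: 13.58
tool_pos: [0.4872, -0.0726, 0.1999]
tcp_rot: [-3.142, -0.001, 2.914]
wrist_force: [0.3, 0.7, -0.2]
width: 0.0371
gripper_force: 10.0
```

```bash
python3 to.py .4865,-.0738,.1; python3 -c "
from tgt import *
print(rel(E,Ro.from_euler('xyz',[np.pi,0,2.912]).as_matrix())[3:])"; python3 look.py w7
```

```text
[ 0.0004 -0.0014  0.0999]
[-0.0001 -0.0006  0.0018]
```

View pics/w7.png

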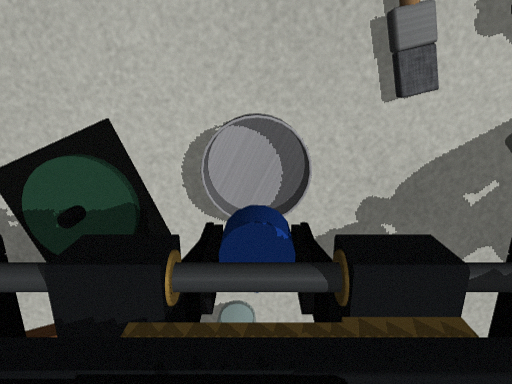

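The cap is held upright at (257,235), and the open tin ahead is centred at about (257,167). I check its centre once more, then descend.

```bash
python3 - <<'E'
from h import *;import pickle
s,f=pickle.load(open("w7.pkl","rb"))
print([onz(f,q,.036,s)[:2].round(4) for q in((202.5,165),(311,170),(257,113.5))])
E
```

```text
[array([ 0.4687, -0.1241]), array([ 0.4991, -0.0156]), array([ 0.4307, -0.0575])]
```

>>> inch_along(plan="0,0,-0.01,0.2,0,0,0;0,0,-0.01,0.5,0,0,0;0,0,-0.01,0.8,0,0,0;0,0,-0.01,1.05,0,0,0;0,0,-0.01,1.3,0,0,0;0,0,-0.01,1.5,0,0,0;0,0,-0.01,1.65,0,0,0;0,0,-0.01,1.73,0,0,0;0,0,-0.01,1.78,0,0,0;0,0,-0.01,1.8,0,0,0;0,0,-0.01,1.8,0,0,0;0,0,-0.01,1.8,0,0,0")

```text
t: 14.63
tool_pos: [0.4876, -0.0749, 0.0205]
tcp_rot: [-3.141, 0.001, 2.912]
wrist_force: [-0.7, 0.6, -0.8]
width: 0.0368
gripper_force: 10.0
```

Converted, 0.011 m is 0.11, 0.01 m is 0.1.

>>> inch_along(plan="0,0,0,0.04,0,0,0;0,0,0,0.07,0,0,0;0,0,0,0.09,0,0,0;0,0,0,0.1,0,0,0;0,0,0,0.11,0,0,0;0,0,0,0.11,0,0,0")

```text
t: 15.13
tool_pos: [0.4866, -0.075, 0.0083]
tcp_rot: [-3.141, -0.001, 2.912]
wrist_force: [-0.2, 0.6, -0.6]
width: 0.0363
gripper_force: 10.0
```

>>> inch_along(plan="0,0,0,0.01,0,0,0;0,0,0,0.01,0,0,0;0,0,0,0.02,0,0,0;0,0,0,0.02,0,0,0")

```text
t: 15.47
tool_pos: [0.4868, -0.075, 0.0071]
tcp_rot: [-3.141, -0.001, 2.912]
wrist_force: [-1.6, 0.0, 6.4]
width: 0.037
gripper_force: 10.0
```

Converted, -0.24 m is -2.4, -0.22 m is -2.2.

>>> inch_along(plan="0.056,0,0,0,0,0,0;0.056,0,0,0,0,0,0;0.056,0,0,0,0,0,0;0.056,0,0,0,0,0,0;0.056,0,0,-0.1,0,0,0;0.056,0,0,-0.3,0,0,0;0.056,0,0,-0.6,0,0,0;0.056,0,0,-1,0,0,0;0.056,0,0,-1.4,0,0,0;0.056,0,0,-1.8,0,0,0;0.056,0,-0.3,-2.2,0,0,0;0.056,0,-0.6,-2.4,0,0,0")

```text
t: 16.47
tool_pos: [0.4752, -0.1296, 0.2493]
tcp_rot: [3.141, 0.004, 2.918]
wrist_force: [1.2, -1.0, -0.6]
width: 0.0559
gripper_force: 0.0
```

>>> inch_along(plan="0.05,0,-0.3,0,0,0,0;0.05,0,-0.3,0,0,0,0;0.05,0,-0.3,0,0,0,0;0.05,0,-0.3,0,0,0,0")

```text
t: 16.8
tool_pos: [0.4666, -0.16, 0.2452]
tcp_rot: [-3.141, -0.002, 2.912]
wrist_force: [0.3, 0.6, 0.2]
width: 0.0501
gripper_force: 0.0
```

```bash
python3 look.py w8
```

```text
(no output)
```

View pics/w8.png

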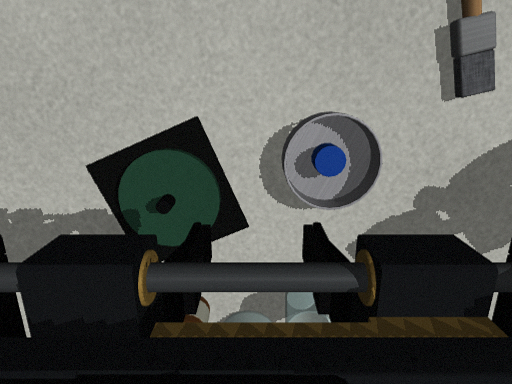

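The cap stands closed end up in the middle of the tin at (330,160). The lid is still at (169,198). I measure both rims again for the refit.

```bash
python3 - <<'E'
from h import *;import pickle
s,f=pickle.load(open("w8.pkl","rb"))
def fit(u,z):
    P=np.array([onz(f,q,z,s)[:2] for q in u]);A=np.c_[2*P,np.ones(len(P))];x=np.linalg.lstsq(A,(P**2).sum(1),rcond=None)[0];return x[:2],np.sqrt(x[2]+x[:2]@x[:2])
c=blob(mask(f,(60,80,15),(95,255,255),(90,120,235,235)))[:,0]
h=cv2.convexHull(c)[:,0];h=h[h[:,1]<222];print("lid",fit(h,.014))
# tin: radial edge from outside inward, on the rim circle
g=cv2.GaussianBlur(cv2.cvtColor(f["pixels"],cv2.COLOR_RGB2GRAY),(3,3),0).astype(float)
c0=np.array([331.5,160.]);pts=[]
for t in np.radians(np.r_[-170:170:5]):
    r=np.arange(43,57,.5);l=np.array([g[int(round(c0[1]+q*np.sin(t))),int(round(c0[0]+q*np.cos(t)))] for q in r])
    k=np.argmax(abs(np.diff(l,n=1)[8:]) if 0 else abs(l[2:]-l[:-2]));pts.append(c0+r[k+1]*np.array([np.cos(t),np.sin(t)]))
pts=np.array(pts)
for _ in range(4):
    x,r=fit(pts,.036);d=np.array([np.linalg.norm(onz(f,q,.036,s)[:2]-x)-r for q in pts]);pts=pts[abs(d)<max(.0012,np.median(abs(d))*2)]
print("tin",x,r,len(pts))
E
python3 to.py .4902,-.2807,.1 .4902,-.2807,.0222
```

```text
lid (array([ 0.49240964, -0.27923022]), np.float64(0.06601875317834995))
tin [ 0.48660096 -0.07191944] 0.05601084394235285 48
[-0.0505 -0.1128  0.1449]
[-0.0507 -0.1127  0.2227]
```

Converted, -0.05 m is -0.5, 0.22 m is 2.2.

>>> inch_along(plan="0.05,-0.2,-0.3,0.2,0,0,0;0.05,-0.4,-0.6,0.4,0,0,0;0.05,-0.5,-0.9,0.6,0,0,0;0.05,-0.505,-1.13,0.9,0,0,0;0.05,-0.505,-1.13,1.2,0,0,0;0.05,-0.505,-1.13,1.5,0,0,0;0.05,-0.505,-1.13,1.8,0,0,0;0.05,-0.505,-1.13,2,0,0,0;0.05,-0.505,-1.13,2.14,0,0,0;0.05,-0.505,-1.13,2.18,0,0,0;0.05,-0.505,-1.13,2.2,0,0,0;0.05,-0.505,-1.13,2.2,0,0,0", clamp_n=20)

```text
t: 17.85
tool_pos: [0.4906, -0.2816, 0.0252]
tcp_rot: [-3.141, -0.001, 2.913]
wrist_force: [-0.4, 0.3, 0.3]
width: 0.0498
gripper_force: 0.0
```

>>> inch_along(plan="0.05,0,0,0,0,0,0;0.05,0,0,0,0,0,0")

```text
t: 18.02
tool_pos: [0.491, -0.2825, 0.0264]
tcp_rot: [-3.14, 0.001, 2.912]
wrist_force: [-0.5, 0.5, 0.3]
width: 0.05
gripper_force: 0.0
```

```bash
python3 to.py .4902,-.2807,.0222
```

```text
[0.0012 0.0016 0.0042]
```

Small correction, then grip (one call).

Converted, 0.004 m is 0.04, 0.003 m is 0.03.

>>> inch_along(plan="0.05,0.01,0.015,0.03,0,0,0;0.05,0.01,0.015,0.04,0,0,0;0.05,0.01,0.015,0.04,0,0,0;0,0.01,0.015,0.04,0,0,0;0,0.01,0.015,0.04,0,0,0;0,0.01,0.015,0.04,0,0,0;0,0.01,0.015,0.04,0,0,0;0,0.01,0.015,0.04,0,0,0;0,0.01,0.015,0.04,0,0,0;0,0.01,0.015,0.04,0,0,0")

```text
t: 18.85
tool_pos: [0.4895, -0.2806, 0.0213]
tcp_rot: [-3.141, -0.001, 2.912]
wrist_force: [-0.3, -0.4, 0.4]
width: 0.0174
gripper_force: 20.0
```

Converted, -0.08 m is -0.8, -0.09 m is -0.9.

>>> inch_along(plan="0,0,0,-0.08,0,0,0;0,0,0,-0.25,0,0,0;0,0,0,-0.5,0,0,0;0,0,0,-0.8,0,0,0;0,0,0,-0.9,0,0,0;0,0,0,-0.9,0,0,0;0,0,0,-0.9,0,0,0")

```text
t: 19.43
tool_pos: [0.4895, -0.2803, 0.1113]
tcp_rot: [-3.141, -0.001, 2.912]
wrist_force: [0.1, 0.3, -2.1]
width: 0.0174
gripper_force: 20.0
```

```bash
python3 to.py .4857,-.072,.07
```

```text
[0.0511 0.202  0.0412]
```

>>> inch_along(plan="0,0.06,0.25,0,0,0,0;0,0.14,0.57,0,0,0,0;0,0.22,0.9,0,0,0,0;0,0.31,1.23,0,0,0,0;0,0.39,1.56,0,0,0,0;0,0.47,1.87,0,0,0,0;0,0.51,2.02,0.1,0,0,0;0,0.51,2.02,0.3,0,0,0;0,0.51,2.02,0.41,0,0,0;0,0.51,2.02,0.41,0,0,0;0,0.51,2.02,0.41,0,0,0;0,0.51,2.02,0.41,0,0,0")

```text
t: 20.43
tool_pos: [0.4857, -0.0727, 0.0699]
tcp_rot: [-3.14, -0.002, 2.911]
wrist_force: [1.1, -0.5, -0.4]
width: 0.0172
gripper_force: 20.0
```

```bash
python3 to.py .4857,-.072,.06 ; python3 look.py w9; python3 - <<'E'
from h import *;import pickle
s,f=pickle.load(open("w9.pkl","rb"))
c=blob(mask(f,(60,80,15),(95,255,255)));print(cv2.boundingRect(c))
E
```

```text
[0.0001 0.0007 0.0099]
(143, 123, 228, 127)
```

Converted, 0.02 m is 0.2, 0.018 m is 0.18.

>>> inch_along(plan="0,0,0.005,0.06,0,0,0;0,0,0.005,0.11,0,0,0;0,0,0.005,0.15,0,0,0;0,0,0.005,0.18,0,0,0;0,0,0.005,0.2,0,0,0;0,0,0.005,0.2,0,0,0")

```text
t: 20.98
tool_pos: [0.4856, -0.0718, 0.0496]
tcp_rot: [-3.14, -0.002, 2.912]
wrist_force: [-0.1, 0.2, -1.2]
width: 0.0174
gripper_force: 20.0
```

No contact with the rim already 3 mm down over the tin, so it is going on freely.

Converted, 0.007 m is 0.07, 0.0065 m is 0.065.

>>> inch_along(plan="0,0,0,0.02,0,0,0;0,0,0,0.04,0,0,0;0,0,0,0.05,0,0,0;0,0,0,0.06,0,0,0;0,0,0,0.065,0,0,0;0,0,0,0.07,0,0,0;0,0,0,0.07,0,0,0")

```text
t: 21.57
tool_pos: [0.486, -0.0718, 0.0433]
tcp_rot: [-3.141, -0.001, 2.912]
wrist_force: [-1.1, -0.4, -0.4]
width: 0.0171
gripper_force: 20.0
```

>>> inch_along(plan="0,0,0,0.01,0,0,0;0,0,0,0.01,0,0,0;0,0,0,0.015,0,0,0;0,0,0,0.015,0,0,0")

```text
t: 21.9
tool_pos: [0.486, -0.0718, 0.0431]
tcp_rot: [-3.142, -0.001, 2.911]
wrist_force: [-5.7, 0.5, 14.4]
width: 0.0174
gripper_force: 20.0
```

Firm contact at 14 N, at exactly the seated height. I release, retreat and look.

The manual's scale: shifts go in units of 100 mm and turns go in units of 0.1 rad. Converting my numbers, -0.21 m is -2.1, -0.2 m is -2.

>>> inch_along(plan="0,0,0,0.005,0,0,0;0.05,0,0,0,0,0,0;0.05,0,0,0,0,0,0;0.05,0,0,0,0,0,0;0.05,0,0,0,0,0,0;0.05,0,0,-0.2,0,0,0;0.05,0,0,-0.5,0,0,0;0.05,0,0,-0.9,0,0,0;0.05,0,0,-1.3,0,0,0;0.05,0,0,-1.7,0,0,0;0.05,0.3,0,-2,0,0,0;0.05,0.4,0,-2.1,0,0,0")

```text
t: 22.9
tool_pos: [0.4475, -0.0626, 0.2557]
tcp_rot: [3.14, 0.004, 2.911]
wrist_force: [-0.4, -0.4, -0.0]
width: 0.0502
gripper_force: 0.0
```

>>> inch_along(plan="0.05,0,0,0,0,0,0;0.05,0,0,0,0,0,0;0.05,0,0,0,0,0,0")

```text
t: 23.15
tool_pos: [0.4472, -0.0625, 0.2506]
tcp_rot: [-3.14, -0.002, 2.912]
wrist_force: [-0.5, -1.0, -0.7]
width: 0.05
gripper_force: 0.0
```

```bash
python3 look.py wa; python3 - <<'E'
from h import *;import pickle;from plant import arm
s,f=pickle.load(open("wa.pkl","rb"))
c=blob(mask(f,(60,80,15),(95,255,255)));print(cv2.boundingRect(c))
for z in(.034,.038,.044): print(z,cv2.minEnclosingCircle(np.array([onz(f,q[0],z,s)[:2] for q in cv2.convexHull(c)],np.float32)*1000))
S=arm.grab_frame("side")["pixels"];w=f["pixels"]
a=cv2.resize(S[180:390,190:350],(400,500),interpolation=cv2.INTER_CUBIC);b=cv2.resize(w[60:260,150:350],(400,500))
cv2.imwrite("pics/end.png",np.hstack([a,b])[:,:,::-1])
E
```

```text
(204, 143, 106, 102)
0.034 ((489.6311340332031, -70.75390625), 65.41041564941406)
0.038 ((488.4063415527344, -70.46973419189453), 64.72210693359375)
0.044 ((486.56903076171875, -70.04328155517578), 63.689815521240234)
```

View pics/end.png

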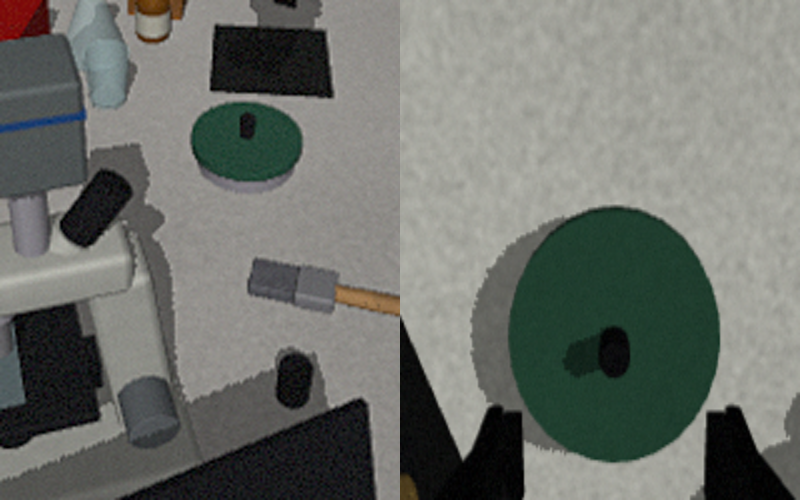

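The lid sits level and centred on the tin in both views (side crop (247,140), radius 64.7 mm at the seated height). The eyepiece is bare, and the brush and canister haven't moved. I hand it in.

```bash
python3 -c "
from plant import arm
print(arm.finish_job())"
```

```text
the job is handed in; nothing more can be done
None
```

The job is handed in at about 23 s: the dust cap was lowered to the tin's floor open end down, the lid is back on at its seated height, and I saw no sign of the microscope, its camera or the other items being touched.

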